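# Shut and bolt the guard of the wire breakdown tester

## Robot

A 6-joint arm with a two-finger parallel gripper is mounted at the origin on the work surface. World frame = base frame: x ahead of the robot, y to its left, z up, the work surface at z = 0. Lengths are in mm, angles in degrees, forces in N, time in s.
With the tool pointing down it reaches from about 350 to 850 mm from the base axis. Payload 8.1 kg.
Tool frame: the origin (TCP) lies at the very end of the fingers, on their centre line; the grasp point (between the pads) lies r.tcp_to_grasp behind it (r.tcp_to_grasp is the distance from the TCP to the grasp point, in mm); z points along the fingers, y is the line along which they close (so a half turn about z gives the same grasp; the last joint's range is limited). The gripper opens to 85 mm and grips with 20 to 120 N. Pads are 22 mm wide; open, the fingers measure 114 mm over their backs; the gripper's body (76 mm by 85 mm) begins 54 mm behind the grasp point. The pads swing forward as they close: fully open they stand 13 mm farther back than shut.
Start: joints at [71.081, 7.471, 85.268, -0, 87.261, -4.893], TCP at [145.395, 582.122, 231.292] pointing down, gripper open.
Joint ranges: [-169.43, 169.43], [-51.17, 129.36], [1.28, 143.12], [-76.62, 256.62], [0, 156.53], [-152.29, 152.29]. Speed limits (degrees/s): [136.94, 136.94, 159.86, 180, 180, 180].

## Interface

Orientations are given as [roll, pitch, yaw] about the fixed x, y, z axes, in that order (R = Rz(yaw) Ry(pitch) Rx(roll)).
In Python, from bench import r gives the robot as it stands.
- The arm moves only by the shell command python3 -m handwheel 'ROWS' [OPENING] [FORCE]. ROWS is JSON, a list of rows, each a list of 4 numbers: the shift along the tool's x, y, z in m, then the turn about the tool's z in degrees. A call has 1 to 10 rows; each row shifts and turns the commanded pose from where the row before left it, along the tool's axes as they then stand; what a row does not reach is not made up. A row lasts 1/10 s, in which the tool goes at most 50 mm and 8.59 degrees, less where a joint would pass 70% of its speed; a pose out of reach is approached as far as the arm can. A call is refused whole if a number of a shift passes 0.05 or a number of a turn 8.59, either way. A call with a gripper value outside its range is refused whole. OPENING is the finger opening in m, from 0 to 0.0854, set as the call begins (- or left out, the last holds). The fingers move at their own pace and stop on an object; FORCE is the grip in N (left out, the last holds). Time passes only in rows, so rows that do not move let the fingers close. It gives the time, the measured TCP pose, the force, the opening and the grip force at its end, in the units of the state.
- r.sense(): the state, without advancing time (a new reading comes with each control period).
- r.snapshot(name): name is "side" or "top"; returns the picture (480x640x3 uint8, red, green, blue); there is no depth.
- r.camera_params(name): a dict with "fx", "fy", "cx", "cy" (pixels), "R" (3x3) and "t" (3): a world point X has camera coordinates R X + t. Camera axes: x right, y down, z forward; pixel columns grow to the right and rows downward; lengths in mm; the calibration is good to about 2 mm. A picture is of the moment at which its call begins. camera_params takes no time and is no camera call.
- r.hand_in(): hands the job in; it is judged then, once.
The state is a dict: "time": time; "joint_pos": joint angles; "qd": joint speeds; "joint_efforts": joint torques, N m; "tool_pos": TCP position; "tcp_rot": TCP orientation; "ft_force": force on the tool from outside, world axes, zero at the start; "wrist_torque": the same for the moment, N m; "finger_gap": finger opening in mm; "grip_force": force on a finger pad.
Only numpy, scipy, OpenCV 4.12 (cv2) and the standard library are available. Lean on these libraries where they do the work, as an engineer would, in place of code of your own. Each camera call takes 0.05 s, during which the arm holds its last target. There are 200 camera calls.

## Task

Make the wire breakdown tester safe to run: push its raised clear guard down until it lies shut, push the bolt's red knob along its slot, all the way across into the keeper, then push the knob over, away from the front of the tester, as far down into the locking notch as it goes. Only push the knob, with fingertips or the outside of the fingers, never having it between them. Do not lift the guard further open, and leave the reels, tools, bottle and meter around it where they are.

Things in the scene. Friction and masses are not known exactly. Their poses are not given: they have to be found in the camera images.
- tester: White bench tester, 300 x 440 x 112 mm (its x, y, z), fixed. Origin: centre of its underside, on the bench; x runs from its front (facing the robot) to its back, y to its left, z up. Top at z = 112 mm: guard at y -60 to +198, x -134 to +84 mm; a fixed ledge behind it; right of it the control deck with buttons, a 20 mm high round knob at its rear right and, from x = 85 mm, a meter head 55 mm high.
- guard (a joint): Guard angle, rad: 0 = shut, flush with the deck; start 0.45 to 0.72; grows as its free right edge rises. Hinge line along the tester's x at y = +200, z = 114 mm. It stays where it is left; 3 to 8 N down on the free edge closes it. Aluminium frame 12 mm thick round a clear pane; the slide bolt sits on its 75 mm wide front bar and swings with it.
- guard_edge (a point): Centre of the flat black rubber finger pad (80 mm along the tester's x, 22 mm wide) on top of the guard's free right edge: on the surface, 245 mm from the hinge line; with the guard shut at x = 0, y = -45, z = 113 mm of the tester.
- bolt (a joint): Bolt travel, m: 0 withdrawn, 0.050 fully home under the keeper, at the end of its slot; start 0 to 0.008. It slides towards the tester's -y (right); friction about 2.5 N, stays where left. Guard shut, the axis of its 14 mm steel rod is at x = -90, z = 128 mm. The slot keeps the knob's pin upright (within 0.1 rad, 0.2 if leant on) until 3 mm before home, where it turns the corner towards the tester's +x.
- bolt_case (a point): Point on the bolt axis in the middle of the grey bolt case on the guard: 26 mm wide (x), 95 mm long (y), its top 15 mm above the axis and 31 mm above the guard. Guard shut: x = -90, y = +2.5, z = 128 mm of the tester. The L-shaped slot for the knob's pin is cut in its top and, for the corner, down its rear (+x) side. The rod sticks out 15 mm at the left end, 7 mm at the right when withdrawn.
- keeper (a point): Top centre of the steel keeper on the control deck, the strap under which the bolt runs: 33 mm wide (x), 18 mm long (y), its top 29.5 mm above the deck, at x = -90, y = -81 mm of the tester.
- bolt_knob (a joint): Angle of the bolt's knob about the bolt axis, rad: 0 = standing straight out from the guard (upright when the guard is shut), growing as it tips towards the tester's +x (rear), up to 1.40 = fully down in the locking notch. It can turn only at the corner of the slot. Friction about 0.05 N m; it stays where it is left.
- knob (a point): Centre of the knob's red ball, 18 mm across, on a steel pin 8 mm across; 46 mm from the bolt axis. Guard shut and knob upright it stands at z = 174 mm, x = -90 mm of the tester, y = +30 mm with the bolt withdrawn and -20 mm with it home; locked it lies at x = -45, z = 136 mm.
- bobbin_deck: Small reel of copper wire, 34 mm across, 30 mm high, standing loose on the control deck near its front right corner; origin at the centre of its underside. Leave alone.
- bobbin_ledge: Small reel of copper wire, 38 mm across, 36 mm high, standing loose on the ledge behind the guard; origin at the centre of its underside. Leave alone.
- wire_reel: Reel of copper wire, 68 mm across, 95 mm high, standing loose on the bench to the left of the tester; origin at the centre of its underside. Leave alone.
- micrometer: Micrometer lying on the bench right of the tester, about 115 x 40 x 14 mm; origin under the middle of its frame. Leave alone.
- multimeter: Orange hand multimeter, 150 x 75 x 40 mm, lying on the bench right of the tester; origin at the centre of its underside. Leave alone.
- solvent: Bottle with a blue cap, 56 mm across, 130 mm high, standing on the bench left of the tester; origin at the centre of its underside. Leave alone.
- screwdriver: Screwdriver, 170 mm long, lying on the bench ahead and left of the robot; origin under its middle. Leave alone.

How it is judged (in metres and radians):
On the way, in this order (a step that is already met when the one before it is completed fails the run):
1. the guard has been pushed shut (within 0.03 rad) (value of joint guard below 0.03 rad), for 0.2 s.
2. with the guard shut, the bolt has been pushed home (at least 46 of its 50 mm) (value of joint guard below 0.03 rad and value of joint bolt above 0.046 m), for 0.1 s.
At the end, for the whole second after the job is handed in: The guard is shut (under 0.03 rad), the bolt is home under the keeper (at least 45 of 50 mm) and its knob lies over in the locking notch (at least 1.2 of 1.40 rad), at rest (value of joint guard below 0.03 rad and value of joint bolt above 0.045 m and value of joint bolt_knob above 1.2 rad and velocity of joint bolt_knob below 0.05 rad/s); the robot touches nothing.
It fails at once if the guard was lifted further open (beyond 0.85 rad) (value of joint guard above 0.85 rad).
It fails at once if the knob was taken between the fingers (grasp point within 12 mm of the ball's centre) (distance between the grasp point and knob below 0.012 m).
It fails at once if a reel, tool, bottle or meter around the tester was moved by more than 20 mm or picked up (distance of any of bobbin_deck, bobbin_ledge, wire_reel, micrometer, multimeter, solvent, screwdriver from where it was at the start of the episode above 0.02 m).
It also fails if it takes over 48 s, if anything falls off the work surface, if the arm or the gripper's body presses on something with over 40 N, if the wrist force passes 120 N, or if a joint passes its speed limit or range.

## Working session

There is one attempt and no reset: what is moved stays moved. The work goes in short steps, Python scripts to look and compute and a shell command to move; the robot and the scene stay as the last step left them, time stands still between calls to the robot, and variables do not carry over. Pictures are saved under pics/ and viewed, at most 10 in all, crops included, and the job is handed in when it is done.

```bash
mkdir -p pics; ls; python3 - <<'E'
from bench import r
import cv2,numpy as np
for n in("side","top"):
    cv2.imwrite(f"pics/{n}0.png",r.snapshot(n)[:,:,::-1]); p=r.camera_params(n); print(n,{k:np.round(v,3).tolist() for k,v in p.items()})
s=r.sense();print(s,r.tcp_to_grasp)
E
```

```text
pics
side {'fx': 569.186, 'fy': 569.186, 'cx': 313.928, 'cy': 243.405, 'R': [[0.734, -0.679, 0.006], [-0.398, -0.437, -0.807], [0.551, 0.59, -0.591]], 't': [-408.422, 319.149, 1099.136]}
top {'fx': 537.821, 'fy': 537.821, 'cx': 319.584, 'cy': 241.48, 'R': [[-0.003, -1.0, 0.006], [-0.985, 0.002, -0.174], [0.174, -0.006, -0.985]], 't': [-6.385, 575.98, 1416.107]}
{'time': 0.1, 'joint_pos': array([ 7.10813708e+01,  7.51297088e+00,  8.53231033e+01, -2.44360017e-03,
        8.72593537e+01, -4.89354689e+00]), 'qd': array([ 0.02749085, -0.09007211, -0.22360926,  0.06874   ,  0.03006808,
       -0.06298017]), 'joint_efforts': array([ 4.18746267e-04, -5.70943701e+01, -5.01949096e+01, -1.22959409e-04,
        7.73942156e-03, -6.41141651e-05]), 'tool_pos': array([145.24880727, 581.65446096, 230.32586811]), 'tcp_rot': array([-1.79904712e+02, -5.70873750e-03,  1.65975032e+02]), 'ft_force': array([-0.37870122,  0.03792628,  0.06850373]), 'wrist_torque': array([-0.00722274,  0.015124  ,  0.02554236]), 'grip_force': 0.0, 'finger_gap': 85.59386891980627} 18.700000000000003
```

View pics/side0.png

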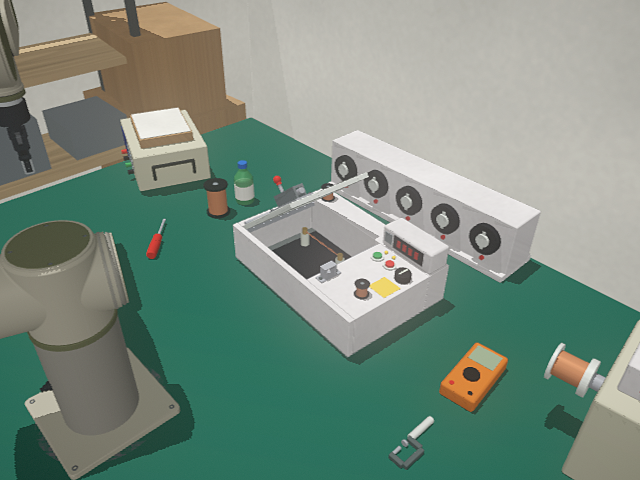

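View pics/top0.png

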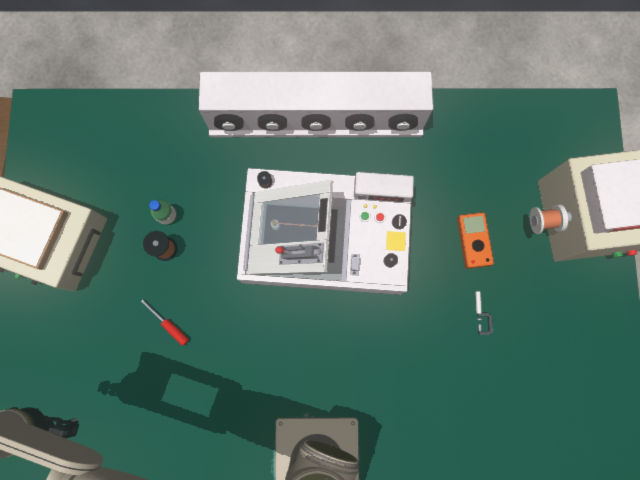

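The side view shows the guard raised about its left hinge, with the knob near (278,180) and the keeper near (328,270). In the top view the tester's top spans about (240–413, 170–292), the keeper is at (355,263), the knob at (280,250) and the black pad at (323,215). I'll zoom in for corners.

```bash
python3 - <<'E'
import cv2
a=cv2.imread("pics/top0.png")[160:300,230:425]; cv2.imwrite("pics/c1.png",cv2.resize(a,None,fx=4,fy=4,interpolation=cv2.INTER_CUBIC))
a=cv2.imread("pics/side0.png")[160:365,225:455]; cv2.imwrite("pics/c2.png",cv2.resize(a,None,fx=2.9,fy=2.9,interpolation=cv2.INTER_CUBIC))
E
```

```text
(no output)
```

View pics/c1.png

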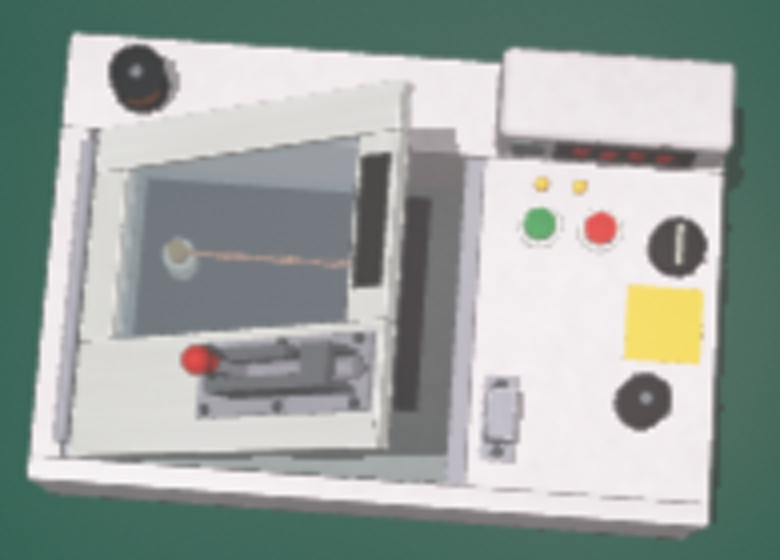

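View pics/c2.png

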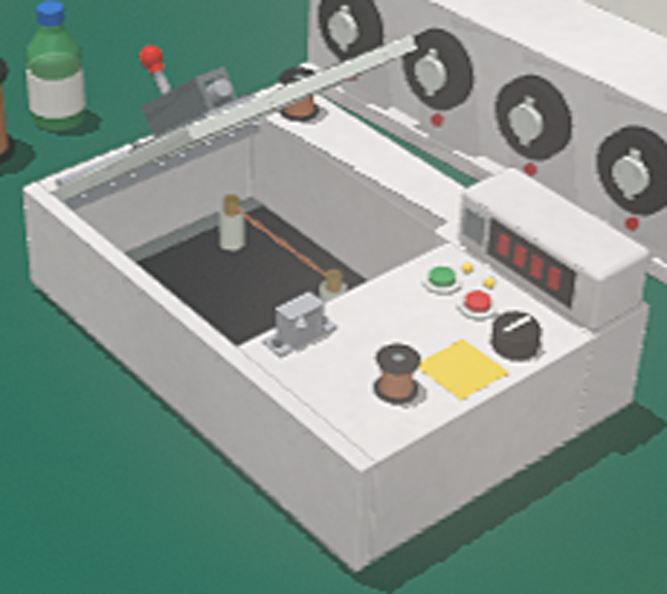

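The crops show these top corners: in crop 1 (×4) back-left (73,35), front-left (28,478), front-right (708,525) and pad (373,220). In crop 2 (×2.9) front-left is (25,187) and front-right (363,467). The red ball is clear in both. Next I'll compute the pose.

```bash
cat > h.py <<'E'
from bench import r
import cv2,numpy as np
P={n:r.camera_params(n) for n in("side","top")}
def ray(n,uv):
    p=P[n];R=np.array(p["R"]);t=np.array(p["t"])
    d=R.T@[(uv[0]-p["cx"])/p["fx"],(uv[1]-p["cy"])/p["fy"],1];return -R.T@t,d/np.linalg.norm(d)
def onz(n,uv,z):
    c,d=ray(n,uv);return c+d*(z-c[2])/d[2]
def tri(a,b):
    (c1,d1),(c2,d2)=ray("side",a),ray("top",b)
    k=np.linalg.lstsq(np.c_[d1,-d2],c2-c1,rcond=None)[0]
    p,q=c1+k[0]*d1,c2+k[1]*d2;return (p+q)/2,np.linalg.norm(p-q)
def red(img,box):
    x0,y0,x1,y1=box;h=cv2.cvtColor(img[y0:y1,x0:x1],cv2.COLOR_RGB2HSV)
    m=((h[...,0]<8)|(h[...,0]>172))&(h[...,1]>150)&(h[...,2]>90)
    n,l,s,c=cv2.connectedComponentsWithStats(m.astype(np.uint8));i=1+np.argmax(s[1:,4])
    return c[i]+[x0,y0],s[i]
E
python3 - <<'E'
from h import *
t=lambda u,v:(230+(u+.5)/4-.5,160+(v+.5)/4-.5)
s=lambda u,v:(225+(u+.5)/2.9-.5,160+(v+.5)/2.9-.5)
BL,FL,FR=[onz("top",t(*c),112)for c in((73,35),(28,478),(708,525))]
print(BL,FL,FR,"side",onz("side",s(25,187),112),onz("side",s(363,467),112),np.linalg.norm(BL-FL),np.linalg.norm(FL-FR))
dy=(FL-FR)[:2];yaw=np.arctan2(-dy[0],dy[1]);dx=(BL-FL)[:2];print("yaws",np.degrees([yaw,np.arctan2(dx[1],dx[0])]))
c=(BL+FR)[:2]/2;print("c",c)
R=np.array([[np.cos(yaw),-np.sin(yaw)],[np.sin(yaw),np.cos(yaw)]])
k=onz("top",t(503,413),141.5);print("keeper local",R.T@(k[:2]-c))
a=cv2.imread("pics/side0.png")[:,:,::-1];b=cv2.imread("pics/top0.png")[:,:,::-1]
u,s1=red(a,(270,170,286,190));v,s2=red(b,(265,240,295,260));p,e=tri(u,v);print(u,v,s1,s2,p,e)
l=np.r_[R.T@(p[:2]-c),p[2]];print("knob local",l)
# knob rel hinge: y=200-(A cos)+..., shut rel (dy=-(170-b..)), dz=60
w=np.array([200-l[1],l[2]-114]);D=np.hypot(*w);print("dist",D,"along",np.sqrt(D*D-3600),"theta",np.arctan2(w[1],w[0])-np.arctan2(60,np.sqrt(D*D-3600)))
E
```

```text
[763.95672224 183.32744261 112.        ] [467.11383548 206.42541953 112.        ] [ 435.58661497 -231.04145946  112.        ] side [471.57419216 203.86388875 112.        ] [ 439.84639465 -230.90071822  112.        ] 297.74018196808277 438.60145445820336
yaws [-4.12204714 -4.44934118]
c [599.7716686  -23.85700843]
keeper local [-89.65447377 -80.91907895]
[276.93478261 179.63043478] [278.56 249.4 ] [ 4  6  7  9 46] [11  7  6  6 25] [520.1340753   87.28150505 269.18771697] 2.6883662726616393
knob local [-87.42036176 105.12657036 269.18771697]
dist 181.89061314237563 along 171.7096245098374 theta 0.6859113664762394
```

```bash
python3 -m handwheel '[[0,0,-0.03,-5],[0,0,-0.03,-4.9],[0,0,-0.03,0],[0,0,0,0]]' 0 20
cat >> h.py <<'E'
yaw=np.radians(-4.2);C=np.array([601.5,-24.]);RT=np.array([[np.cos(yaw),-np.sin(yaw)],[np.sin(yaw),np.cos(yaw)]])
def where():
    s=r.sense();p=s["tool_pos"];l=RT.T@(p[:2]-C)
    print("t",s["time"],"local",np.round([*l,p[2]],1),"yaw",s["tcp_rot"].round(1),"F",s["ft_force"].round(1),"gap",round(s["finger_gap"],1));return l,p[2]
E
python3 -c "from h import *;where()"
```

```text
time: 0.5
tool_pos: [146.0, 583.7, 326.6]
tcp_rot: [179.6, 0.1, 175.9]
ft_force: [-1.0, 0.7, 1.0]
finger_gap: 28.3
grip_force: 0.0
t 0.5 local [-498.8  572.7  326.6] yaw [1.796e+02 1.000e-01 1.759e+02] F [-1.   0.7  1. ] gap 28.3
```

```bash
python3 -m handwheel '[[-0.031,-0.035,0,0],[-0.031,-0.035,0,0],[-0.031,-0.035,0,0],[-0.031,-0.035,0,0],[-0.031,-0.035,0,0],[-0.031,-0.035,0,0],[-0.031,-0.035,0,0],[-0.031,-0.035,0,0],[-0.031,-0.035,0,0],[-0.031,-0.035,0,0]]' >/dev/null
python3 -m handwheel '[[-0.031,-0.035,0,0],[-0.031,-0.035,0,0],[-0.031,-0.035,0,0],[-0.031,-0.035,0,0],[-0.031,-0.035,0,0],[-0.031,-0.035,0,0],[0,0,0,0],[0,0,0,0],[0,0,0,0]]' >/dev/null
python3 -c "from h import *;where();cv2.imwrite('pics/s2.png',cv2.resize(r.snapshot('side')[60:360,150:470],None,fx=2,fy=2)[:,:,::-1])"
```

```text
t 2.4 local [ -3.1  12.4 320.7] yaw [ 1.800e+02 -1.000e-01  1.759e+02] F [-0.7  0.5  0.6] gap 0.1
```

View pics/s2.png

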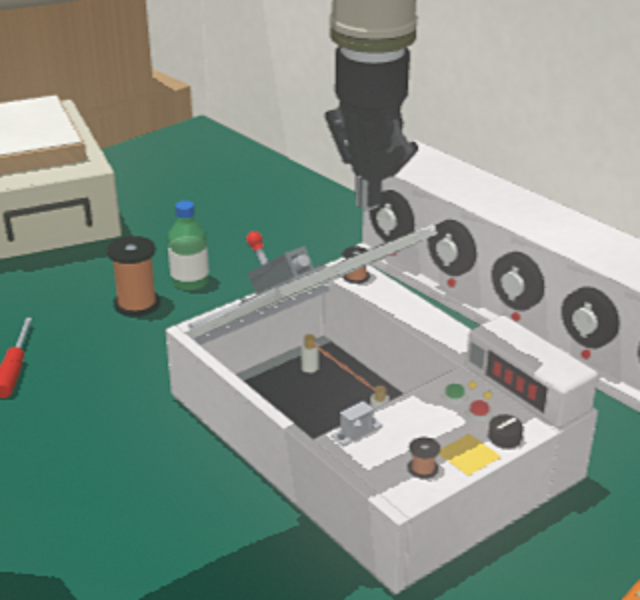

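The tool hangs above the free edge at about (368,200) and the guard is still raised. Pushing down along the arc.

```bash
python3 -m handwheel '[[0,-0.002,0.02,0],[0,-0.002,0.02,0],[0,-0.006,0.012,0],[0,-0.006,0.012,0],[0,-0.006,0.012,0],[0,-0.006,0.013,0],[0,0,0,0]]'
python3 -c "from h import *;where()"
```

```text
time: 3.15
tool_pos: [596.8, -40.9, 229.8]
tcp_rot: [-180.0, -0.2, 175.8]
ft_force: [0.1, 0.2, -0.9]
finger_gap: 0.0
grip_force: 0.0
t 3.15 local [ -3.5 -17.2 229.8] yaw [-180.    -0.2  175.8] F [ 0.1  0.2 -0.9] gap 0.0
```

```bash
python3 -m handwheel '[[0,-0.005,0.011,0],[0,-0.005,0.011,0],[0,-0.004,0.011,0],[0,-0.003,0.012,0],[0,-0.003,0.012,0],[0,-0.003,0.012,0],[0,-0.002,0.012,0],[0,-0.002,0.012,0]]'
python3 -c "from h import *;where()"
python3 -m handwheel '[[0,-0.001,0.008,0],[0,0,0.008,0],[0,0,0.004,0],[0,0,0,0]]'
python3 -c "from h import *;where();cv2.imwrite('pics/s3.png',cv2.resize(r.snapshot('side')[60:360,150:470],None,fx=2,fy=2)[:,:,::-1])"
```

```text
time: 3.95
tool_pos: [595.8, -66.9, 138.2]
tcp_rot: [180.0, -0.0, 175.9]
ft_force: [1.5, 1.7, 2.1]
finger_gap: 0.1
grip_force: 1.0
t 3.95 local [ -2.5 -43.2 138.2] yaw [180.   -0.  175.9] F [1.5 1.7 2.1] gap 0.1
time: 4.35
tool_pos: [595.2, -67.8, 118.3]
tcp_rot: [180.0, -0.1, 175.9]
ft_force: [-0.4, -0.1, -1.0]
finger_gap: 0.4
grip_force: 0.0
t 4.35 local [ -3.  -44.2 118.3] yaw [ 1.800e+02 -1.000e-01  1.759e+02] F [-0.4 -0.1 -1. ] gap 0.4
```

View pics/s3.png

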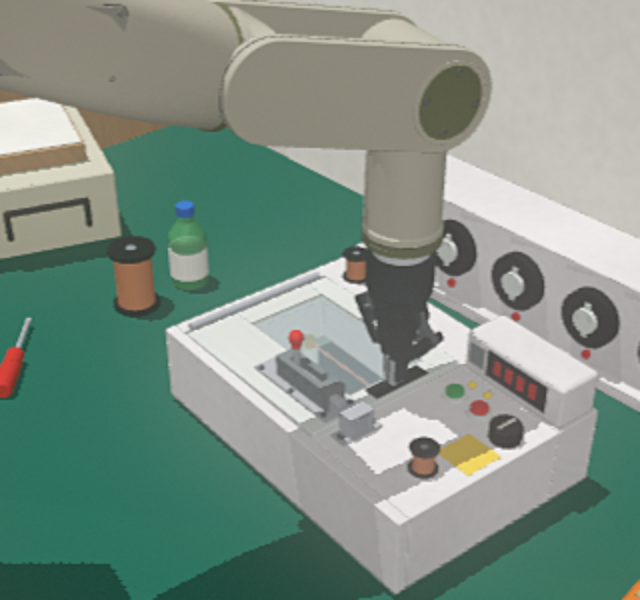

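The guard is nearly shut: the tip is on the pad at (395,383) and the knob stands at (296,338). I'll press gently until the force rises.

```bash
python3 -m handwheel '[[0,0,0.003,0],[0,0,0.002,0],[0,0,0,0]]'; python3 -m handwheel '[[0,0,0.001,0],[0,0,0.001,0],[0,0,0,0]]'
```

```text
time: 4.7
tool_pos: [596.0, -67.9, 114.4]
tcp_rot: [-180.0, 0.0, 175.9]
ft_force: [-0.3, -0.1, 0.4]
finger_gap: -0.1
grip_force: 0.0
time: 5.0
tool_pos: [595.9, -68.0, 112.3]
tcp_rot: [180.0, 0.0, 175.9]
ft_force: [0.6, -0.3, 1.7]
finger_gap: 0.1
grip_force: 0.5
```

```bash
python3 -m handwheel '[[0,0,0.001,0],[0,0,0,0]]'; python3 -m handwheel '[[0,0,0.001,0],[0,0,0,0]]';python3 -m handwheel '[[0,0,0.001,0],[0,0,0,0]]'
```

```text
time: 5.2
tool_pos: [595.9, -68.0, 112.0]
tcp_rot: [-180.0, 0.0, 175.9]
ft_force: [-3.0, -0.8, 6.4]
finger_gap: -0.2
grip_force: 3.1
time: 5.4
tool_pos: [596.0, -68.0, 111.9]
tcp_rot: [-180.0, 0.0, 175.9]
ft_force: [-5.8, 2.0, 12.6]
finger_gap: 0.1
grip_force: 6.4
time: 5.6
tool_pos: [596.0, -68.0, 111.9]
tcp_rot: [-180.0, 0.0, 175.9]
ft_force: [-9.4, 2.5, 19.0]
finger_gap: 0.4
grip_force: 9.6
```

```bash
python3 -m handwheel '[[0,0,-0.01,0],[0,0,-0.04,0],[0,0,-0.045,0],[0,0.04,0,0],[0,0.04,0,0],[0,0.04,0,0],[0,0,0,0],[0,0,0,0]]'>/dev/null
cat >> h.py <<'E'
def knob(boxs,boxt):
    a,b=r.snapshot("side"),r.snapshot("top");(u,_),(v,_)=red(a,boxs),red(b,boxt);p,e=tri(u,v)
    print("px",u.round(1),v.round(1),"knob local",np.r_[RT.T@(p[:2]-C),p[2]].round(1),"err",e.round(1))
    return a,b
E
python3 - <<'E'
from h import *
where();a,b=knob((285,215,345,265),(265,235,345,275))
cv2.imwrite("pics/t4.png",np.hstack([cv2.resize(x,(400,300),interpolation=cv2.INTER_AREA) for x in(a[170:320,220:420],b[150:300,220:420])])[:,:,::-1])
E
```

```text
t 6.4 local [ -2.9  76.5 204. ] yaw [-180.   -0.  176.] F [ 0.4 -0.3 -0.1] gap 0.1Traceback (most recent call last):
  File "<stdin>", line 2, in <module>
  File "h.py", line 23, in knob
    a,b=r.snapshot("side"),r.snapshot("top");(u,_),(v,_)=red(a,boxs),red(b,boxt);p,e=tri(u,v)
                                                                     ~~~^^^^^^^^
  File "h.py", line 16, in red
    n,l,s,c=cv2.connectedComponentsWithStats(m.astype(np.uint8));i=1+np.argmax(s[1:,4])
                                                                     ~~~~~~~~~^^^^^^^^^
    return _wrapfunc(a, 'argmax', axis=axis, out=out, **kwds)
    return bound(*args, **kwds)
ValueError: attempt to get argmax of an empty sequence
```

```bash
cat >> h.py <<'E'
def kside(box,z=174):
    a=r.snapshot("side");u,s=red(a,box);p=onz("side",u,z);print("px",u.round(1),s,"knob local",(RT.T@(p[:2]-C)).round(1));return a
E
python3 -c "
from h import *
a=kside((285,215,345,265));cv2.imwrite('pics/s5.png',cv2.resize(a[120:320,190:430],None,fx=2.5,fy=2.5)[:,:,::-1])"
```

```text
px [297.5 227.2] [11 12  4  2  4] knob local [-83.   36.6]
```

View pics/s5.png

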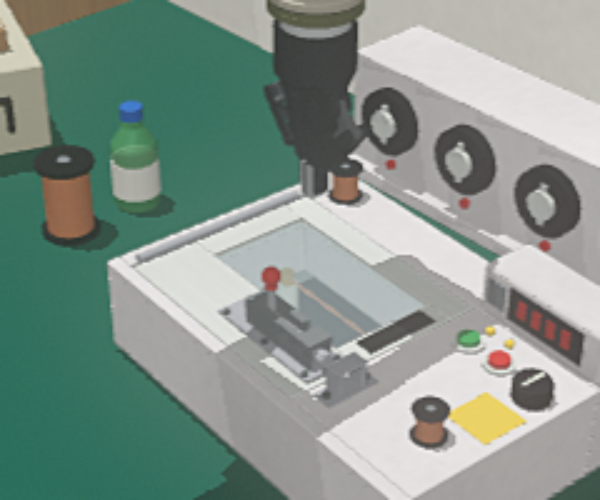

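The guard lies flush and the knob (in shadow) is upright at about px (298,230), which gives y≈30. I'll move to its left side and push right.

```bash
sed -i 's/>90)/>45)/' h.py; python3 -m handwheel '[[0.03,0,0,0],[0.03,-0.004,0,0],[0.027,-0.004,0,0],[0,0,0.023,0],[0,0,0.023,0],[0,0,0,0],[0,0,0,0]]'>/dev/null; python3 -c "
from h import *
where();kside((285,215,345,265))"
```

```text
t 7.25 local [-89.8  66.7 158.4] yaw [-1.800e+02 -1.000e-01  1.758e+02] F [0.5 0.3 1.4] gap 0.2
px [297.9 228.6] [10 12  7  5 10] knob local [-85.5  31.8]
```

Pushing right in small steps, watching the force.

```bash
python3 -m handwheel '[[0,-0.006,0,0],[0,-0.006,0,0],[0,-0.006,0,0],[0,-0.006,0,0],[0,0,0,0]]'; python3 -c "
from h import *
where();kside((285,215,345,265))"
```

```text
time: 7.8
tool_pos: [515.6, 25.3, 158.7]
tcp_rot: [-180.0, 0.0, 175.8]
ft_force: [0.6, 0.2, -0.7]
finger_gap: 0.3
grip_force: 0.0
t 7.8 local [-89.3  42.9 158.7] yaw [-180.     0.   175.8] F [ 0.6  0.2 -0.7] gap 0.3
px [300. 228.] [15 13  1  1  1] knob local [-80.3  30.7]
```

```bash
for i in 1; do python3 -m handwheel '[[0,-0.005,0,0],[0,-0.005,0,0]]'|grep -E "pos|force"; python3 -m handwheel '[[0,-0.005,0,0],[0,-0.005,0,0]]'|grep -E "pos|force"; done; python3 -c "
from h import *
a=r.snapshot('side');cv2.imwrite('pics/s6.png',cv2.resize(a[180:300,250:410],None,fx=4,fy=4)[:,:,::-1]);where()"
```

```text
tool_pos: [514.6, 16.2, 158.3]
ft_force: [0.3, 3.2, 0.5]
grip_force: 1.4
tool_pos: [513.8, 5.8, 158.3]
ft_force: [0.6, 3.1, 0.7]
grip_force: 1.4
t 8.3 local [-89.6  22.6 158.3] yaw [-180.    -0.   175.9] F [0.  1.6 1.4] gap 0.1
```

View pics/s6.png

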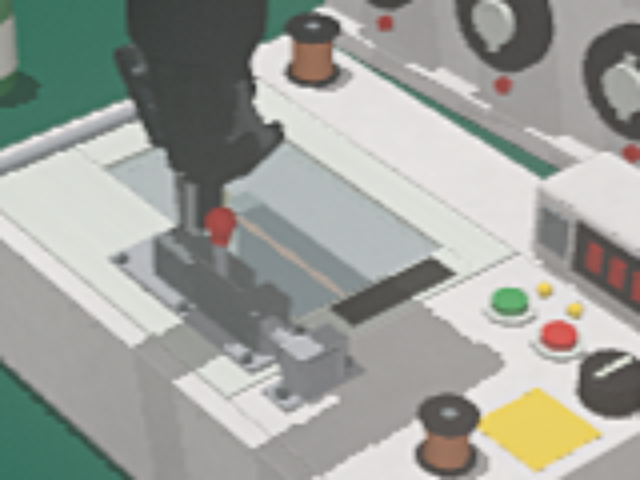

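The finger pushes the ball (222,225 in the crop) from its left, the bolt is moving under the 3 N push, and the knob is upright. Continuing.

```bash
g(){ grep -E "pos|ft_f"|tr '\n' ' ';echo; }; python3 -m handwheel '[[0,-0.006,0,0],[0,-0.006,0,0],[0,-0.006,0,0]]'|g; python3 -m handwheel '[[0,-0.004,0,0],[0,-0.004,0,0]]'|g; python3 -m handwheel '[[0,-0.003,0,0],[0,0,0,0]]'|g;python3 -c "
from h import *
where();kside((285,215,365,265))"
```

```text
tool_pos: [512.5, -12.3, 158.3] ft_force: [-0.3, 2.7, 2.3] 
tool_pos: [512.1, -18.0, 158.5] ft_force: [1.4, 23.6, 4.4] 
tool_pos: [512.1, -18.3, 158.6] ft_force: [2.5, 26.2, 3.5] 
t 9.0 local [-89.6  -0.8 158.6] yaw [179.5   0.  176. ] F [ 2.5 26.2  3.5] gap -0.3Traceback (most recent call last):
  File "<string>", line 3, in <module>
    where();kside((285,215,365,265))
            ~~~~~^^^^^^^^^^^^^^^^^^^
  File "h.py", line 27, in kside
    a=r.snapshot("side");u,s=red(a,box);p=onz("side",u,z);print("px",u.round(1),s,"knob local",(RT.T@(p[:2]-C)).round(1));return a
                             ~~~^^^^^^^
  File "h.py", line 16, in red
    n,l,s,c=cv2.connectedComponentsWithStats(m.astype(np.uint8));i=1+np.argmax(s[1:,4])
                                                                     ~~~~~~~~~^^^^^^^^^
    return _wrapfunc(a, 'argmax', axis=axis, out=out, **kwds)
    return bound(*args, **kwds)
ValueError: attempt to get argmax of an empty sequence
```

Hard stop at 26 N, which fits the bolt being home. I'll back off, rise, go round to the front of the knob and check.

```bash
python3 -m handwheel '[[0,0.01,0,0],[0,0.015,0,0],[0,0,-0.03,0],[0.03,0,-0.02,0],[0.025,-0.02,0,0],[0,-0.02,0,0],[0,0,0,0],[0,0,0,0]]'>/dev/null;python3 -c "
from h import *
where();a=r.snapshot('side');cv2.imwrite('pics/s7.png',cv2.resize(a[180:300,250:410],None,fx=4,fy=4)[:,:,::-1])"
```

```text
t 9.85 local [-144.4  -20.6  208.3] yaw [-180.     0.   175.8] F [-0.8  0.1  0. ] gap 0.2
```

View pics/s7.png

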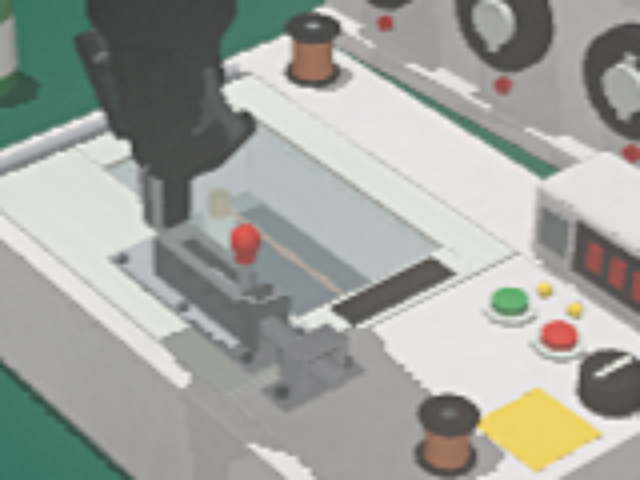

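The ball is now at crop (245,240), i.e. px (311,240). I'll work out its y from that.

```bash
python3 -c "
from h import *
for px in((297.9,228.8),(305.3,236),(311.2,239.8)):
    p=onz('side',px,174);print((RT.T@(p[:2]-C)).round(1))
a=r.snapshot('side');u,s=red(a,(290,225,330,260));p=onz('side',u,174);print(u,s,RT.T@(p[:2]-C))"
```

```text
[-86.   31.1]
[-90.1  -1.4]
[-88.7 -20.8]
[310.47619048 238.42857143] [18 12  7  5 21] [-86.75317695 -15.77204649]
```

```bash
g(){ grep -E "pos|ft_f"|tr '\n' ' ';echo; }; python3 -m handwheel '[[0,0,0.024,0],[0,0,0.024,0],[-0.015,0,0,0],[-0.015,0,0,0],[0,0,0,0]]'|g; python3 -m handwheel '[[-0.006,0,0,0],[-0.006,0,0,0],[-0.004,0,0,0],[0,0,0,0]]'|g; python3 -c "from h import *;where()"
```

```text
tool_pos: [486.9, -35.4, 159.9] ft_force: [-1.0, -0.4, -0.3] 
tool_pos: [502.1, -37.1, 160.3] ft_force: [-0.3, -0.8, -0.4] 
t 10.85 local [-98.2 -20.3 160.3] yaw [180.    0.  175.9] F [-0.3 -0.8 -0.4] gap 0.1
```

```bash
g(){ grep -E "pos|ft_f"|tr '\n' ' ';echo; }; python3 -m handwheel '[[-0.005,0,0,0],[-0.005,0,0.002,0]]'|g; python3 -m handwheel '[[-0.005,0,0.002,0],[-0.005,0,0.002,0]]'|g; python3 -c "
from h import *
where();a=r.snapshot('side');u,s=red(a,(290,215,340,260));print(u,s)"
```

```text
tool_pos: [512.0, -37.9, 158.5] ft_force: [-1.5, -0.6, 0.6] 
tool_pos: [522.0, -38.6, 154.0] ft_force: [-1.7, -1.4, 0.0] 
t 11.25 local [-78.2 -20.4 154. ] yaw [-180.    -0.   175.9] F [-1.7 -1.4  0. ] gap 0.2
[323. 236.] [33 21  1  1  1]
```

```bash
g(){ grep -E "pos|ft_f"|tr '\n' ' ';echo; }; python3 -m handwheel '[[-0.005,0,0.002,0],[-0.005,0,0.002,0],[-0.004,0,0,0],[0,0,0,0]]'|g; python3 -c "
from h import *
where();a=r.snapshot('side');cv2.imwrite('pics/s8.png',cv2.resize(a[180:300,250:410],None,fx=4,fy=4)[:,:,::-1])"
```

```text
tool_pos: [536.7, -39.7, 150.6] ft_force: [0.1, -0.9, 0.5] 
t 11.7 local [-63.5 -20.4 150.6] yaw [-1.800e+02  1.000e-01  1.759e+02] F [ 0.1 -0.9  0.5] gap -0.2
```

View pics/s8.png

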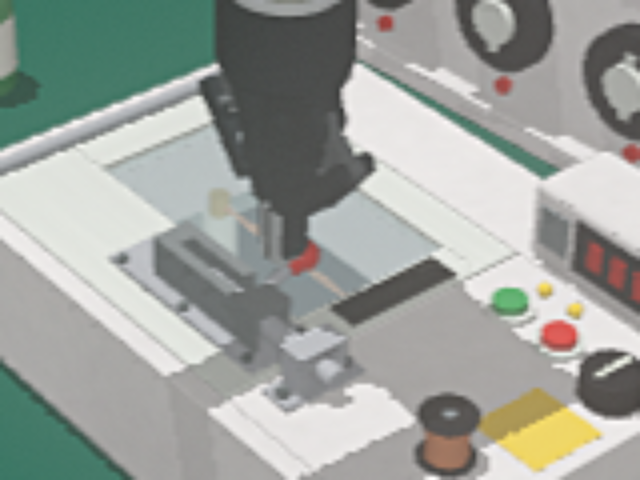

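The knob has gone over most of the way (ball at crop (305,258)). Next: lift, move above the ball and press down.

```bash
g(){ grep -E "pos|ft_f"|tr '\n' ' ';echo; }; python3 -m handwheel '[[0.004,0,0,0],[0,0,-0.022,0],[-0.011,0,0,0],[-0.01,0,0,0],[0,0,0,0],[0,0,0.012,0],[0,0,0,0]]'|g; python3 -m handwheel '[[0,0,0.005,0],[0,0,0.004,0],[0,0,0,0]]'|g; python3 -m handwheel '[[0,0,0.003,0],[0,0,0,0]]'|g; python3 -c "from h import *;where()"
```

```text
tool_pos: [550.8, -40.5, 157.1] ft_force: [-0.1, -0.9, -1.7] 
tool_pos: [552.3, -40.7, 150.6] ft_force: [0.2, 0.0, 0.1] 
tool_pos: [552.6, -40.8, 148.2] ft_force: [-0.0, -0.1, 0.8] 
t 12.95 local [-47.5 -20.3 148.2] yaw [180.    0.  175.9] F [-0.  -0.1  0.8] gap -0.0
```

```bash
g(){ grep -E "pos|ft_f"|tr '\n' ' ';echo; }; python3 -m handwheel '[[0,0,0.002,0],[0,0,0,0]]'|g; python3 -m handwheel '[[0,0,0.002,0],[0,0,0,0]]'|g; python3 -m handwheel '[[0,0,0.001,0],[0,0,0,0]]'|g
```

```text
tool_pos: [552.7, -40.8, 146.2] ft_force: [0.0, -0.6, 0.7] 
tool_pos: [552.9, -40.9, 144.5] ft_force: [0.4, 0.8, 2.2] 
tool_pos: [553.1, -40.9, 144.1] ft_force: [0.8, 0.1, 5.1]
```

```bash
g(){ grep -E "pos|ft_f"|tr '\n' ' ';echo; }; python3 -m handwheel '[[0,0,0.001,0],[0,0,0.001,0],[0,0,0,0]]'|g; python3 -m handwheel '[[0,0,-0.02,0],[0,0,-0.04,0],[0,0,-0.05,0],[0,0.04,-0.02,0],[0,0.04,0,0],[0,0.04,0,0],[0,0.04,0,0],[0,0,0,0],[0,0,0,0]]'|g
python3 -c "
from h import *
where();a=r.snapshot('side');u,s=red(a,(290,225,345,262));print(u,s);p=onz('side',u,136);print(RT.T@(p[:2]-C));cv2.imwrite('pics/s9.png',cv2.resize(a[180:300,250:410],None,fx=4,fy=4)[:,:,::-1])"
```

```text
tool_pos: [553.4, -40.9, 143.3] ft_force: [-3.5, 0.7, 12.9] 
tool_pos: [563.7, 119.5, 270.6] ft_force: [-0.4, -0.4, 0.2] 
t 14.75 local [-48.2 140.3 270.6] yaw [-1.80e+02 -1.00e-01  1.76e+02] F [-0.4 -0.4  0.2] gap 0.1Traceback (most recent call last):
  File "<string>", line 3, in <module>
    where();a=r.snapshot('side');u,s=red(a,(290,225,345,262));print(u,s);p=onz('side',u,136);print(RT.T@(p[:2]-C));cv2.imwrite('pics/s9.png',cv2.resize(a[180:300,250:410],None,fx=4,fy=4)[:,:,::-1])
                                     ~~~^^^^^^^^^^^^^^^^^^^^^
  File "h.py", line 16, in red
    n,l,s,c=cv2.connectedComponentsWithStats(m.astype(np.uint8));i=1+np.argmax(s[1:,4])
                                                                     ~~~~~~~~~^^^^^^^^^
    return _wrapfunc(a, 'argmax', axis=axis, out=out, **kwds)
    return bound(*args, **kwds)
ValueError: attempt to get argmax of an empty sequence
```

I've used all ten viewings, so I'll check numerically: find the red blob and compare it with where the locked ball should appear.

```bash
python3 - <<'E'
from h import *
def proj(n,l):
    p=P[n];X=np.r_[RT@np.array(l[:2])+C,l[2]];q=np.array(p["R"])@X+p["t"];return np.round([p["cx"]+p["fx"]*q[0]/q[2],p["cy"]+p["fy"]*q[1]/q[2]],1)
for a in(1.0,1.2,1.4): print(a,[proj(n,(-90+46*np.sin(a),-20,128+46*np.cos(a))) for n in("side","top")])
for n,(x0,y0,x1,y1) in(("side",(295,220,350,270)),("top",(290,215,350,275))):
    a=r.snapshot(n)[y0:y1,x0:x1].astype(int)
    m=((a[...,0]>1.8*a[...,1])&(a[...,0]>1.6*a[...,2])&(a[...,0]>40)).astype(np.uint8)
    k,l,s,c=cv2.connectedComponentsWithStats(m)
    for i in range(1,k): print(n,s[i],(c[i]+[x0,y0]).round(1))
E
```

```text
1.0 [array([323.9, 241.2]), array([332.6, 245. ])]
1.2 [array([325.3, 243.5]), array([332.6, 243.9])]
1.4 [array([326. , 246.2]), array([332.5, 243.5])]
side [28 23  7  8 39] [326.2 246.3]
top [40 27  5  7 28] [331.8 244.9]
```

The side view puts the ball at (326.2, 246.3). A fully locked knob at 1.40 rad should appear at (326.0, 246.2), so it is locked, and the arm is clear. Handing in.

```bash
python3 -c "
from bench import r
print(r.hand_in())"
```

```text
the job is handed in; nothing more can be done
None
```

I pushed the guard shut, slid the bolt home and turned its knob down into the locking notch, then handed the job in with the arm clear at about 15 s; the last side-camera check put the knob at full lock, but the hand-in returned no verdict.

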